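Set the parts washer and shut its lid

ROBOT

A 6-joint arm with a two-finger parallel gripper is mounted at the origin on a cart in front of the work surface, level with it; the furniture and walls round the work are solid. World frame = base frame: x ahead of the robot, y to its left, z up, the work surface at z = 0. Lengths are in m, angles in rad, forces in N, time in s.
With the tool pointing down it reaches from about 0.35 to 0.875 m from the base axis. Payload 15.5 kg.
Tool frame: the origin (TCP) lies at the very end of the fingers, on their centre line; the grasp point (between the pads) lies arm.pinch_z behind it (arm.pinch_z is the distance from the TCP to the grasp point, in m); z points along the fingers, y is the line along which they close (so a half turn about z gives the same grasp; the last joint's range is limited). The gripper opens to 85 mm and grips with 20 to 120 N. Pads are 22 mm wide; open, the fingers measure 114 mm over their backs; the gripper's body (76 mm by 85 mm) begins 54 mm behind the grasp point. The pads swing forward as they close: fully open they stand 13 mm farther back than shut.
Start: joints at [-1.28, 0.494, 1.345, -0, 1.302, -0.096], TCP at [0.236, -0.579, 0.231] pointing down, gripper open.
Joint ranges: [-2.91, 2.91], [-0.82, 2.16], [0.22, 2.67], [-1.22, 4.37], [0.12, 2.79], [-3.08, 3.08]. Speed limits (rad/s): [1.89, 1.89, 2.57, 3.01, 3.01, 3.01].

INTERFACE

Orientations are given as a rotation vector (axis times angle).
In Python, from plant import arm, eyes, job_done gives the robot as it stands.
- The arm moves only by the tool drive_tool, never from a script. Its argument "steps" is a list that holds one entry, the list of rows, each a list of 7 numbers: the shift along the tool's x, y, z in mm, then the turn, a rotation vector about the tool's x, y, z in rad, then the closure, from -1 (fully open) to 1 (shut). In form: [[[dx, dy, dz, wx, wy, wz, gripper], ...]]. A call has 1 to 12 rows; each row shifts and turns the commanded pose from where the row before left it, along the tool's axes as they then stand; what a row does not reach is not made up. A row lasts 1/12 s, in which the tool goes at most 41.7 mm and 7.16 degrees, less where a joint would pass 70% of its speed; a pose out of reach is approached as far as the arm can. A call is refused whole if a number of a shift passes 41.7 or a number of a turn 0.125, either way. A call with a gripper value outside its range is refused whole. The fingers move at their own pace and stop on an object; "grip_force" is the grip in N (left out, the last holds). Time passes only in rows, so rows that do not move let the fingers close. It gives the time, the measured TCP pose, the force, the opening and the grip force at its end, in the units of the state.
- arm.observe(): the state, without advancing time (a new reading comes with each control period).
- eyes.camera(name): name is "scene" or "top" or "wrist"; returns a dict with "pixels" (400x640x3 uint8, red, green, blue), "z_map" (400x640 float32, m along the optical axis (not along the pixel's ray), 0 where there is no reading), "intrinsics" (3x3 intrinsics, pixels), "k1" (the pictures are not rectified: a ray, as slopes to the right and down, at radius r is drawn at 1 + k1 r^2 times it, then the intrinsics apply), "extrinsics" (4x4, takes a point from camera to world coordinates); the wrist camera has in their place "T_tool_cam" (4x4, takes a point from camera to tool coordinates, whose origin is the TCP and whose axes are the flange's). Camera axes: x right, y up, looking along -z (the intrinsics and any distortion apply to the point x, -y, -z); pixel columns grow to the right and rows downward; lengths in m; the calibration is good to about 2 mm. A picture is of the moment at which its call begins: read the wrist's pose just before it.
- job_done(): hands the job in; it is judged then, once.
The state is a dict: "clock": time; "q": joint angles; "qd": joint speeds; "joint_torque": joint torques, N m; "ee_pos": TCP position; "eef_rot": TCP orientation; "contact_force": force on the tool from outside, world axes, zero at the start; "moment": the same for the moment, N m; "width": finger opening in m; "gripper_force": force on a finger pad.
Only numpy, scipy, OpenCV 4.12 (cv2) and the standard library are available. Lean on these libraries where they do the work, as an engineer would, in place of code of your own. Each camera call takes 0.05 s, during which the arm holds its last target. There are 200 camera calls.

TASK

Get the bench parts washer ready to run: turn its handwheel until the red pointer on the wheel's far rim points at the green mark on the scale, and close the washer's open lid (once it is pushed past upright it falls shut by its own weight). Leave the green mark where it is and do not disturb the things lying around.

Things in the scene. Friction and masses are not known exactly. Their poses are not given: they have to be found in the camera images.
- washer: Parts washer bolted to the bench, blue, 200 mm (x) by 380 mm (y) by 100 mm high; origin at the centre of its underside on the bench, x towards its back (away from the robot), y to the left, z up. Its -y half is an open steel tank holding a blue basket; its +y half is a flat deck at z = 100 mm with the handwheel. The wheel's axis is upright at x = 0, y = 88 mm.
- wheel (a joint): Angle of the handwheel (rad), 0 when the red pointer points along the washer's +x (straight back), growing counterclockwise seen from above, range -1.4 to 1.4. It stays where it is left; about 0.06 N m turns it.
- mark (a joint): Angle of the green mark about the same axis with the same zero and sense (rad), so that the pointer is on the mark when wheel equals mark. The mark is a green upright tab 10 mm wide, 12 mm high, held stiffly on the scale plate's outer edge, 73.5 to 87.5 mm from the axis. It differs from run to run and must not be moved.
- lid (a joint): Angle of the washer's lid (rad): 0 shut, pi/2 upright, 1.92 fully open against its stop, where it starts, leaning outwards to the washer's -y side. Hinge along the washer's x. Lightly damped; tipped a little inside upright it falls shut in about a second. It is light: touch it slowly, as a fast blow jolts it against its stop.
- wheel_axis (a point): Centre of the handwheel (black rim of 56 mm radius and 12 mm thickness), on its axis at the height of the rim, 125 mm above the bench.
- knob_grip (a point): The wheel's upright black crank knob, 18 mm in diameter and 50 mm tall, free to spin on its pin, standing on the near rim 54 mm from the axis, exactly opposite the pointer. This point is on the knob's centre line, 32 mm above its foot and 18 mm below its top, 164 mm above the bench. The top of the wheel's rim is 33 mm below this point.
- pointer_tip (a point): Tip of the red pointer, 72 mm from the wheel's axis on the wheel's far rim, opposite the knob.
- mark_tip (a point): Middle of the green mark's inner end, 72 mm from the wheel's axis: the pointer tip lies here (seen from above) when it is on the mark.
- lid_hinge (a point): Middle of the lid's hinge line, at x = 0, y = -187 mm, z = 103 mm in the washer's frame.
- lid_edge (a point): Middle of the lid's free edge, 179 mm from the hinge and 282 mm above the bench when upright. The lid is a plain blue plate 198 mm along the hinge and 7 mm thick, 0.25 kg, with a black rounded bead 11 mm thick along the free edge and no handle.
- sand_box: Bystander: green box of sanding discs, 71x110x75 mm, origin under its centre.
- pliers_red: Bystander: pliers with red grips lying flat, 58x159x15 mm, origin under the centre.
- tape_measure: Bystander: yellow tape measure, 37x70x64 mm, origin under its centre.

How it is judged:
At the end, for the whole second after the job is handed in: The pointer's tip is within 6 mm of the middle of the green mark's inner end, and the lid is shut (within 0.04 rad); wheel and lid are at rest (horizontal distance between pointer_tip and mark_tip below 0.006 m and value of joint lid below 0.04 rad and velocity of joint wheel between -0.05 and 0.05 rad/s and velocity of joint lid between -0.1 and 0.1 rad/s); the robot touches nothing.
It fails at once if the green mark is shifted by more than 3 mm (distance of mark_tip from where it was at the start of the episode above 0.003 m).
It fails at once if a bystander is moved by more than 30 mm (distance of any of sand_box, pliers_red, tape_measure from where it was at the start of the episode above 0.03 m).
It also fails if it takes over 51 s, if anything falls off the work surface, if the arm or the gripper's body presses on something with over 40 N, if the wrist force passes 120 N, or if a joint passes its speed limit or range.

## Working session

There is one attempt and no reset: what is moved stays moved. The work goes in short steps, Python scripts to look and compute and a tool call to move; the robot and the scene stay as the last step left them, time stands still between calls to the robot, and variables do not carry over. Pictures are saved under pics/ and viewed, at most 10 in all, crops included, and the job is handed in when it is done.

Besides the shell and the picture viewer there is one more tool, called after ">>>" as name(argument=value, ...) on one line, values as JSON. drive_tool: Moves the arm, as the interface text tells. Its arguments: {"type":"object","properties":{"steps":{"type":"array","items":{"type":"array","items":{"type":"array","items":{"type":"number"}}}},"grip_force":{"type":"number"}},"required":["steps"]}

```bash
mkdir -p pics
cat > h.py <<'E'
import numpy as np, cv2
from plant import arm, eyes, job_done
from scipy.spatial.transform import Rotation as R
def cloud(n):
    s=arm.observe(); c=eyes.camera(n); K=c["intrinsics"]; z=c["z_map"]
    v,u=np.mgrid[0:400,0:640].astype(float)
    p=np.stack([(u-K[0,2])/K[0,0],(v-K[1,2])/K[1,1]],-1); q=p.copy()
    for _ in range(8): q=p/(1+c["k1"]*(q**2).sum(-1,keepdims=True))
    P=np.stack([q[...,0]*z,-q[...,1]*z,-z],-1)
    if n=="wrist":
        T=np.eye(4); T[:3,:3]=R.from_rotvec(s["eef_rot"]).as_matrix(); T[:3,3]=s["ee_pos"]; T=T@c["T_tool_cam"]
    else: T=c["extrinsics"]
    W=P@T[:3,:3].T+T[:3,3]; W[z==0]=np.nan
    return c["pixels"],W
def save(n,im): cv2.imwrite(f"pics/{n}.png",im[...,::-1])
E
python3 - <<'E'
from h import *
s=arm.observe(); print(s, arm.pinch_z); print(R.from_rotvec(s["eef_rot"]).as_matrix().round(3))
a,W=cloud("top"); b,V=cloud("scene"); np.savez("d.npz",a=a,W=W,b=b,V=V)
save("top",a); save("scene",b)
E
```

```text
{'clock': 0.0, 'q': array([-1.27949856e+00,  4.94151799e-01,  1.34612708e+00,  3.66034650e-05,
        1.30251707e+00, -9.54999347e-02]), 'qd': array([-0.00015378,  0.00046094, -0.00155256,  0.0014498 ,  0.00079015,
       -0.00054384]), 'joint_torque': array([-5.29238430e-03, -8.82177687e+01, -3.83873713e+01,  8.24743938e-05,
        1.01343644e-02, -8.67252493e-05]), 'ee_pos': array([ 0.23567514, -0.57847264,  0.23072115]), 'eef_rot': array([-3.08184722e+00, -6.03554120e-01,  1.29531078e-04]), 'contact_force': array([ 0.04949491, -0.33590182, -0.54927335]), 'moment': array([-0.00277224,  0.02539719, -0.01367051]), 'gripper_force': 0.0, 'width': 0.08531137106818924} 0.0187
[[ 0.926  0.377 -0.   ]
 [ 0.377 -0.926  0.001]
 [ 0.    -0.001 -1.   ]]
```

View pics/top.png

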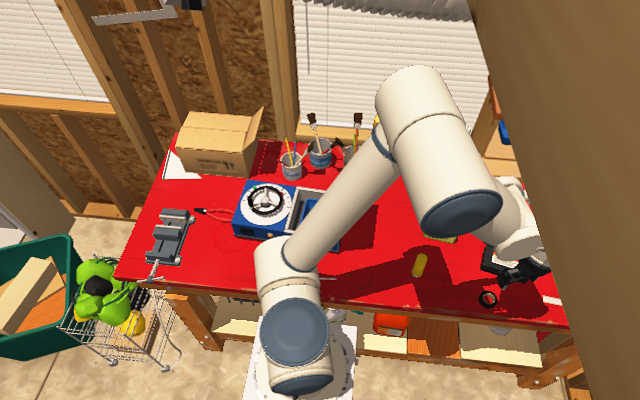

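View pics/scene.png

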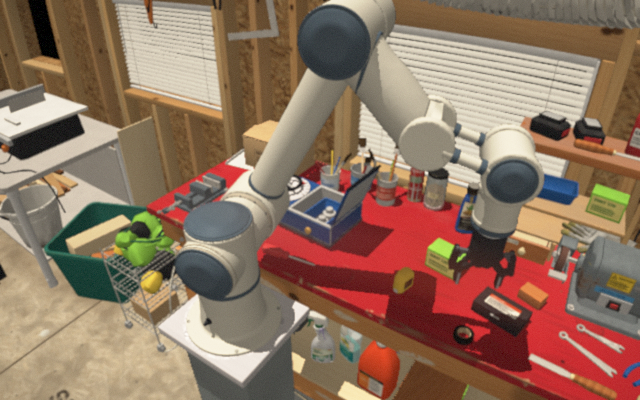

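Top: the washer is at about (280,212) with the wheel at (268,202), red pliers at (210,212) and the tape at (420,265). Scene: the lid is open at (357,190) and the sand box is at (440,257). Next I'll measure the washer.

Run:
```python
from h import *
d=np.load("d.npz"); a,W,b,V=[d[k] for k in "aWbV"]
for n,uv in dict(wheelc=(268,202),corner_nl=(233,236),pl=(210,212),tape=(420,265)).items(): print(n,W[uv[1],uv[0]].round(3))
for n,uv in dict(tape=(403,281),sand=(437,255),lid=(357,190),lidtopR=(376,168),lidtopL=(345,200)).items(): print("s",n,V[uv[1],uv[0]].round(3))
# deck plane pts z~.1
h=cv2.cvtColor(a,cv2.COLOR_RGB2HSV); H,S,Vv=[h[...,i].astype(int) for i in range(3)]
box=np.zeros(H.shape,bool); box[170:250,225:345]=1
blue=box&(H>100)&(H<125)&(S>120)&(abs(W[...,2]-.1)<.012)
p=W[blue][:,:2].astype(np.float32); print(len(p),cv2.minAreaRect(p)); print(p.min(0),p.max(0))
g=box&(H>40)&(H<85)&(S>100)&(Vv>60); print("green",np.argwhere(g)[:,::-1].tolist()[:30],W[g].round(3).tolist()[:30])
c=cv2.resize(a[165:255,220:350],None,fx=6,fy=6,interpolation=cv2.INTER_CUBIC); save("crop",c)
lb=np.zeros(H.shape,bool); lb[150:245,280:400]=1
hb=cv2.cvtColor(b,cv2.COLOR_RGB2HSV)
m=lb&(V[...,2]>.125)&(V[...,2]<.31)&(V[...,0]<.9)&(V[...,0]>.3)
q=V[m]; hi=q[q[:,2]>.24]; print("lid",len(q),q.min(0),q.max(0),hi.min(0),hi.max(0))
```

```text
wheelc [0.51  0.184 0.127]
corner_nl [ 0.434  0.314 -0.002]
pl [ 0.528  0.426 -0.001]
tape [ 0.356 -0.352  0.065]
s tape [ 0.35  -0.364  0.048]
s sand [ 0.503 -0.413  0.062]
s lid [ 0.471 -0.13   0.225]
s lidtopR [ 0.565 -0.147  0.267]
s lidtopL [ 0.413 -0.12   0.216]
707 ((0.5171372890472412, 0.1936648190021515), (0.20733210444450378, 0.20420745015144348), 86.72283172607422)
[0.4092744  0.09600518] [0.6237019 0.3019113]
green [[253, 186], [254, 186], [253, 187], [254, 187], [255, 187], [254, 188], [255, 188]] [[0.581, 0.254, 0.117], [0.583, 0.251, 0.115], [0.578, 0.254, 0.115], [0.579, 0.25, 0.115], [0.578, 0.246, 0.116], [0.576, 0.25, 0.113], [0.576, 0.246, 0.114]]
lid 1131 [ 0.39676848 -0.15322862  0.1250727 ] [0.89548686 0.19609146 0.26962473] [ 0.39676848 -0.15322862  0.24093004] [ 0.592722   -0.12321091  0.26962473]
```

View pics/crop.png

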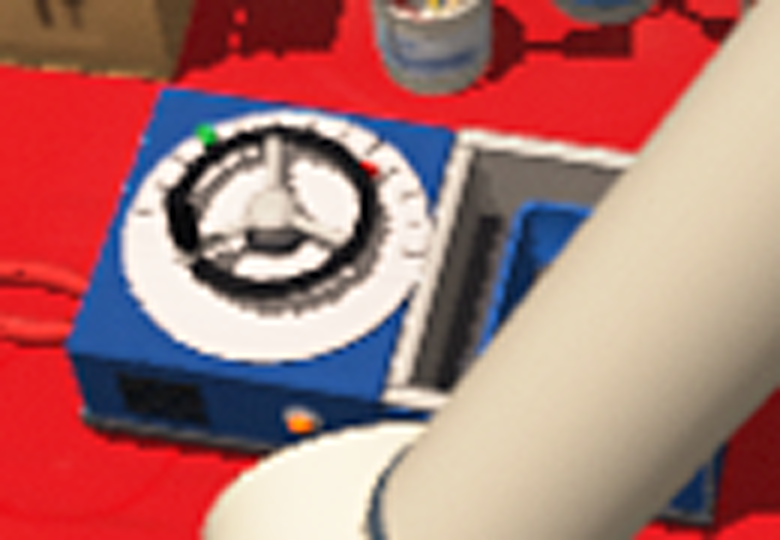

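The crop shows the green mark at crop (207,135), the red pointer at (370,170), and the knob at (183,225). The washer is yawed about -3°. I'll do the lid first, moving to its outer side.

>>> drive_tool(steps=[[[0, 0, 0, 0, 0, 0.11, 1], [0, 0, 0, 0, 0, 0.11, 1], [0, 0, 0, 0, 0, 0.11, 1], [0, 0, 0, 0, 0, 0.11, 1]]])

```text
clock: 0.43
ee_pos: [0.2357, -0.5786, 0.2309]
eef_rot: [-3.14, 0.092, 0.0]
contact_force: [-0.2, 0.2, -0.0]
width: 0.039
gripper_force: 0.0
```

>>> drive_tool(steps=[[[20, -28, 0, 0, 0, 0, 1], [20, -28, 0, 0, 0, 0, 1], [20, -28, 0, 0, 0, 0, 1], [20, -28, 0, 0, 0, 0, 1], [20, -28, 0, 0, 0, 0, 1], [20, -28, 0, 0, 0, 0, 1], [20, -28, 0, 0, 0, 0, 1], [20, -28, 0, 0, 0, 0, 1], [20, -28, 0, 0, 0, 0, 1], [20, -28, 0, 0, 0, 0, 1], [20, -28, 0, 0, 0, 0, 1], [20, -28, 0, 0, 0, 0, 1]]])

```text
clock: 1.43
ee_pos: [0.494, -0.2545, 0.2311]
eef_rot: [-3.14, 0.084, 0.001]
contact_force: [0.2, -0.9, 0.8]
width: 0.0002
gripper_force: 0.0
```

Run:
```python
from h import *
s=arm.observe(); print(s["ee_pos"],R.from_rotvec(s["eef_rot"]).as_matrix().round(3),s["contact_force"])
a,W=cloud("wrist"); save("w1",a); b,V=cloud("top"); np.savez("d2.npz",a=a,W=W,b=b,V=V)
hi=W[(W[...,2]>.25)&(W[...,2]<.29)&(W[...,1]>-.2)]; print(len(hi)); 
if len(hi): print(hi.min(0),hi.max(0))
h=cv2.cvtColor(b,cv2.COLOR_RGB2HSV); m=np.zeros((400,640),bool); m[150:260,225:400]=1
m&=(V[...,2]>.255)&(V[...,2]<.29)&(V[...,1]<-.05)&(V[...,1]>-.2)&(h[...,2]<90); q=V[m]; print("bead",len(q),q.min(0),q.max(0),np.polyfit(q[:,0],q[:,1],1))
```

```text
[ 0.49398784 -0.25446657  0.23111365] [[ 0.999 -0.053 -0.   ]
 [-0.053 -0.999  0.   ]
 [-0.    -0.    -1.   ]] [ 0.15624477 -0.94491547  0.77571747]
13860
[ 0.44574373 -0.15137269  0.25000045] [ 0.59625695 -0.13139841  0.27179725]
bead 153 [ 0.39659165 -0.14485215  0.25516377] [ 0.56360506 -0.12372875  0.27538899] [-0.06622969 -0.10410102]
```

View pics/w1.png

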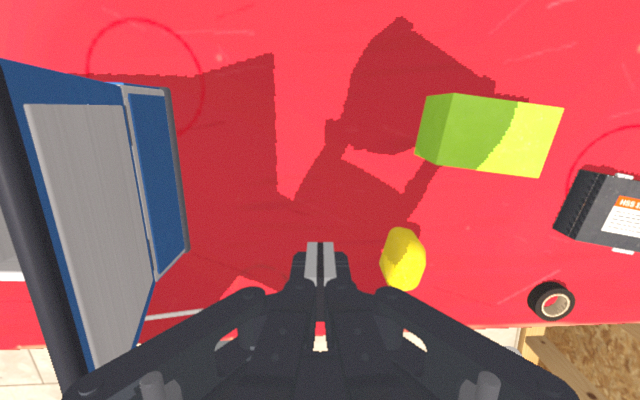

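The wrist view has the bead on the left edge (x≈10–60 px), and the sand box and tape are clear. I'm approaching the lid slowly.

>>> drive_tool(steps=[[[2, -14, -5, 0, 0, 0.01, 1], [0, -14, -5, 0, 0, 0, 1], [0, -14, -5, 0, 0, 0, 1], [0, -12, -4, 0, 0, 0, 1], [0, -8, 0, 0, 0, 0, 1], [0, -4, 0, 0, 0, 0, 1], [0, -3, 0, 0, 0, 0, 1], [0, -3, 0, 0, 0, 0, 1], [0, -3, 0, 0, 0, 0, 1], [0, -3, 0, 0, 0, 0, 1], [0, -3, 0, 0, 0, 0, 1], [0, -3, 0, 0, 0, 0, 1]]])

```text
clock: 2.53
ee_pos: [0.5004, -0.1722, 0.2502]
eef_rot: [-3.14, 0.1, 0.0]
contact_force: [-0.1, -0.1, -0.5]
width: 0.0001
gripper_force: 0.0
```

>>> drive_tool(steps=[[[0, -3, 0, 0, 0, 0, 1], [0, -3, 0, 0, 0, 0, 1], [0, -3, 0, 0, 0, 0, 1], [0, -3, 0, 0, 0, 0, 1], [0, -3, 0, 0, 0, 0, 1], [0, -3, 0, 0, 0, 0, 1], [0, -3, 0, 0, 0, 0, 1], [0, -3, 0, 0, 0, 0, 1], [0, -3, 0, 0, 0, 0, 1], [0, -3, 0, 0, 0, 0, 1], [0, -3, 0, 0, 0, 0, 1], [0, -3, 0, 0, 0, 0, 1]]])

```text
clock: 3.53
ee_pos: [0.5027, -0.1361, 0.2503]
eef_rot: [-3.14, 0.099, -0.0]
contact_force: [-0.2, -1.0, 0.6]
width: -0.0001
gripper_force: 0.3
```

>>> drive_tool(steps=[[[0, -3, 0, 0, 0, 0, 1], [0, -3, 0, 0, 0, 0, 1], [0, -3, 0, 0, 0, 0, 1], [0, -3, 0, 0, 0, 0, 1], [0, -3, 0, 0, 0, 0, 1], [0, -3, 0, 0, 0, 0, 1], [0, -3, 0, 0, 0, 0, 1], [0, -3, 0, 0, 0, 0, 1], [0, -3, 0, 0, 0, 0, 1], [0, -3, 0, 0, 0, 0, 1], [0, -3, 0, 0, 0, 0, 1], [0, -3, 0, 0, 0, 0, 1]]])

```text
clock: 4.53
ee_pos: [0.505, -0.1002, 0.2503]
eef_rot: [-3.14, 0.099, -0.0]
contact_force: [0.3, 0.0, 0.5]
width: -0.0001
gripper_force: 0.1
```

Run:
```python
from h import *
s=arm.observe(); print(s["ee_pos"],s["contact_force"])
b,V=cloud("scene"); 
m=(V[...,2]>.12)&(V[...,2]<.3)&(V[...,0]<.6)&(V[...,0]>.39)&(V[...,1]>-.18)&(V[...,1]<.05); m[:, :270]=0
q=V[m]; print(len(q), q.min(0),q.max(0)); save("s2",cv2.resize(b[130:290,230:470],None,fx=3,fy=3))
```

```text
[ 0.505033   -0.10015246  0.25028544] [0.30283898 0.04787167 0.50098279]
1367 [ 0.39905554 -0.13665566  0.12002419] [ 0.59857917 -0.06677236  0.2999613 ]
```

View pics/s2.png

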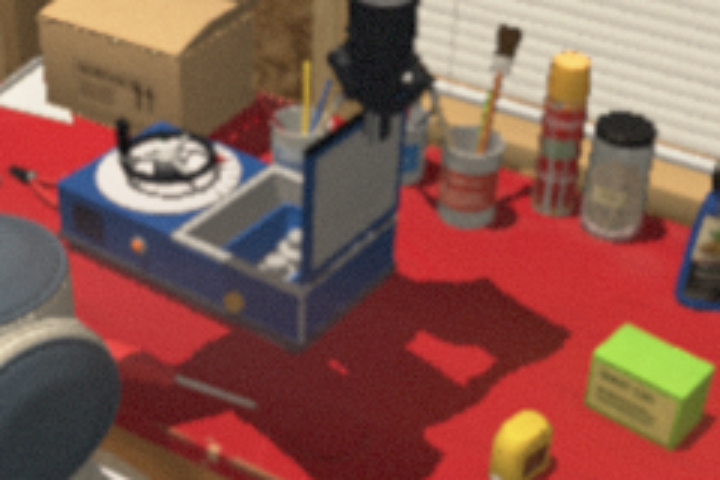

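The lid is nearly upright in this view. I'll keep pushing past it.

>>> drive_tool(steps=[[[0, -3, 0, 0, 0, 0, 1], [0, -3, 0, 0, 0, 0, 1], [0, -3, 0, 0, 0, 0, 1], [0, -3, 0, 0, 0, 0, 1], [0, -3, 0, 0, 0, 0, 1], [0, -3, 0, 0, 0, 0, 1], [0, -3, 0, 0, 0, 0, 1], [0, -3, 0, 0, 0, 0, 1], [0, -3, 0, 0, 0, 0, 1], [0, -3, 0, 0, 0, 0, 1], [0, -3, 0, 0, 0, 0, 1], [0, -3, 0, 0, 0, 0, 1]]])

```text
clock: 5.58
ee_pos: [0.5073, -0.0643, 0.2503]
eef_rot: [-3.14, 0.099, -0.0]
contact_force: [0.2, -0.7, -1.2]
width: 0.0001
gripper_force: 0.0
```

>>> drive_tool(steps=[[[0, 0, -10, 0, 0, 0, 1], [0, 0, -20, 0, 0, 0, 1], [0, 0, -20, 0, 0, 0, 1], [0, 0, -20, 0, 0, 0, -1], [0, -20, -20, 0, 0, 0, -1], [0, -25, -10, 0, 0, 0, -1], [0, -25, 0, 0, 0, 0, -1], [0, -25, 0, 0, 0, 0, -1], [0, -25, 0, 0, 0, 0, -1], [0, -25, 0, 0, 0, 0, -1], [0, -20, 0, 0, 0, 0, -1], [0, 0, 0, 0, 0, 0, -1]]])

```text
clock: 6.58
ee_pos: [0.5177, 0.1031, 0.3511]
eef_rot: [-3.139, 0.095, -0.001]
contact_force: [-0.7, 0.0, 0.4]
width: 0.0857
gripper_force: 0.0
```

Run:
```python
from h import *
s=arm.observe(); print(s["ee_pos"],s["contact_force"])
a,W=cloud("wrist"); b,V=cloud("scene"); t,U=cloud("top"); np.savez("d3.npz",a=a,W=W,b=b,V=V,t=t,U=U)
save("w3",np.vstack([a,cv2.resize(b[130:290,230:550],(640,320))])[:600])
```

```text
[0.5177099  0.10310246 0.35107038] [-0.7068403   0.02898203  0.38265935]
```

View pics/w3.png

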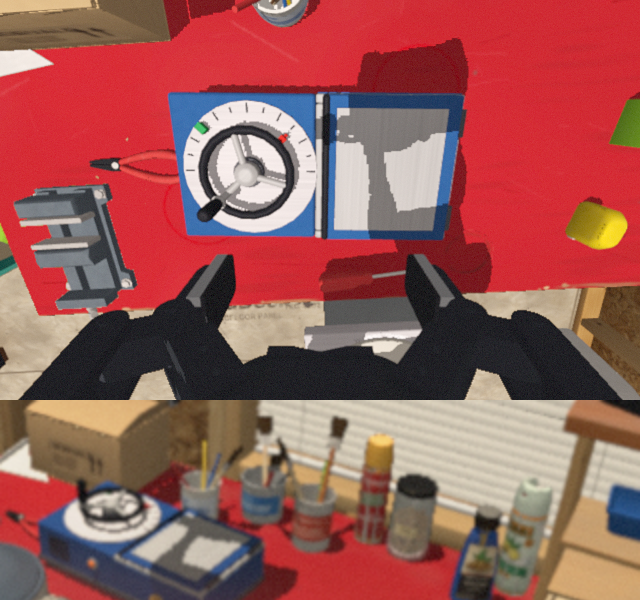

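The lid is shut. In the wrist view the mark is at (201,128), the pointer at (284,138), the hub at (247,174) and the knob near (208,212).

Run:
```python
from h import *
d=np.load("d3.npz"); a,W=d["a"],d["W"]; h=cv2.cvtColor(a,cv2.COLOR_RGB2HSV).astype(int); H,S,B=[h[...,i] for i in range(3)]
box=np.zeros(H.shape,bool); box[90:245,180:320]=1
g=box&(H>40)&(H<85)&(S>100); r=box&((H<8)|(H>172))&(S>120)&(W[...,2]>.105)
for n,m in dict(g=g,r=r).items(): print(n,m.sum(),np.median(W[m],0).round(4),W[m].min(0).round(3),W[m].max(0).round(3))
rim=box&(B<70)&(abs(W[...,2]-.128)<.008); p=W[rim]; 
from scipy.optimize import least_squares
f=least_squares(lambda c:np.hypot(p[:,0]-c[0],p[:,1]-c[1])-c[2],[.51,.185,.055],loss="soft_l1",f_scale=.003); print("rim",len(p),f.x)
k=box&(W[...,2]>.17)&(W[...,2]<.2); print("knobtop",k.sum(),W[k].mean(0),W[k].min(0),W[k].max(0))
blue=(H>100)&(H<125)&(S>120)&(abs(W[...,2]-.1)<.01); blue[:90]=0; blue[245:]=0
print(cv2.minAreaRect(W[blue][:,:2].astype(np.float32)))
c=f.x[:2]
for n,P in dict(g=np.median(W[g],0),r=np.median(W[r],0),k=W[k].mean(0)).items(): v=P[:2]-c; print(n,np.hypot(*v),np.degrees(np.arctan2(v[1],v[0])))
```

```text
g 97 [0.582  0.2489 0.1139] [0.485 0.231 0.106] [0.589 0.257 0.152]
r 58 [0.5635 0.1473 0.1208] [0.557 0.141 0.114] [0.568 0.152 0.127]
rim 1946 [0.52251532 0.19546562 0.05493688]
knobtop 209 [0.4888525  0.23649651 0.17844559] [0.47959343 0.22969549 0.17004915] [0.49599701 0.24535532 0.1827211 ]
((0.5172368288040161, 0.11107511818408966), (0.3725002110004425, 0.19899104535579681), 86.01383209228516)
g 0.07996592180797492 41.93775197224183
r 0.06319039348958778 -49.620685333116704
k 0.053072780901149835 129.36635416496233
```

The washer's yaw is about -4°, and the wheel axis is at (0.522, 0.195). The pointer is at -50° and the mark at 42°, so the knob has to go from 130° to 222° in the world frame.

>>> drive_tool(steps=[[[-6, -22, 0, 0, 0, 0, -1], [-6, -22, 10, 0, 0, 0, -1], [-6, -22, 20, 0, 0, 0, -1], [-6, -22, 20, 0, 0, 0, -1], [-7, -22, 20, 0, 0, 0, -1], [-7, -22, 20, 0, 0, 0, -1], [0, 0, 20, 0, 0, 0, -1], [0, 0, 10, 0, 0, 0, -1], [0, 0, 0, 0, 0, 0, -1], [0, 0, 0, 0, 0, 0, -1]]])

```text
clock: 7.57
ee_pos: [0.4886, 0.2333, 0.2307]
eef_rot: [3.14, -0.101, -0.0]
contact_force: [0.5, 0.8, 0.6]
width: 0.0852
gripper_force: 0.0
```

Run:
```python
from h import *
s=arm.observe(); print(s["ee_pos"])
a,W=cloud("wrist"); save("w4",a)
k=(W[...,2]>.165)&(W[...,2]<.2)&(np.hypot(W[...,0]-.488,W[...,1]-.237)<.04); print(k.sum(),W[k].mean(0),W[k].min(0),W[k].max(0))
```

```text
[0.48857299 0.23326899 0.23074404]
541 [0.48960132 0.23864876 0.17790389] [0.47910563 0.2304555  0.16517518] [0.49600898 0.24749461 0.18318748]
```

View pics/w4.png

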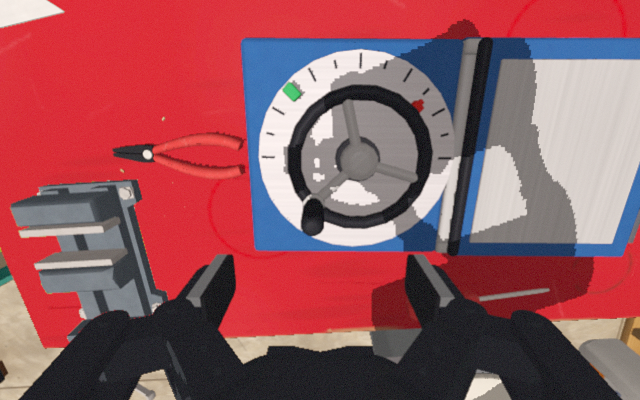

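The knob (312,218) stands centred between the fingers. I'll descend and grip it.

>>> drive_tool(steps=[[[0, -4, 14, 0, 0, 0, -1], [0, 0, 14, 0, 0, 0, -1], [0, 0, 14, 0, 0, 0, -1], [0, 0, 14, 0, 0, 0, -1], [0, 0, 14, 0, 0, 0, -1], [0, 0, 13, 0, 0, 0, -1], [0, 0, 0, 0, 0, 0, 1], [0, 0, 0, 0, 0, 0, 1], [0, 0, 0, 0, 0, 0, 1], [0, 0, 0, 0, 0, 0, 1], [0, 0, 0, 0, 0, 0, 1], [0, 0, 0, 0, 0, 0, 1]]], grip_force=25)

```text
clock: 8.62
ee_pos: [0.4887, 0.2385, 0.1481]
eef_rot: [-3.139, 0.099, -0.002]
contact_force: [-2.6, 1.2, 10.4]
width: 0.0169
gripper_force: 26.1
```

Run:
```python
from h import *
s=arm.observe(); M=R.from_rotvec(s["eef_rot"]).as_matrix(); print(s["ee_pos"],s["contact_force"],s["width"])
c=np.array([.5225,.1955]); p=s["ee_pos"][:2]-c; r=np.hypot(*p); a0=np.degrees(np.arctan2(p[1],p[0])); print(r,a0)
# 24 rows
a=np.radians(np.linspace(a0,222.,25)); P=.054*np.c_[np.cos(a),np.sin(a)]; P[0]=p
print((np.diff(np.c_[P,0*a],axis=0)@M*1000).round(1)[:,:2].tolist())
```

```text
[0.48865961 0.23852072 0.14810627] [-2.61471305  1.17287695 10.38494542] 0.016883702509808786
0.05473531139552139 128.18882731827458
[[-2.2, 3.1], [-2.5, 2.7], [-2.3, 2.9], [-2.1, 3.0], [-1.9, 3.2], [-1.7, 3.3], [-1.4, 3.4], [-1.2, 3.5], [-1.0, 3.6], [-0.7, 3.6], [-0.5, 3.7], [-0.2, 3.7], [0.0, 3.7], [0.3, 3.7], [0.5, 3.6], [0.8, 3.6], [1.0, 3.5], [1.3, 3.5], [1.5, 3.4], [1.7, 3.3], [1.9, 3.1], [2.2, 3.0], [2.4, 2.8], [2.5, 2.7]]
```

>>> drive_tool(steps=[[[-2.2, 3.1, 0, 0, 0, 0, 1], [-2.5, 2.7, 0, 0, 0, 0, 1], [-2.3, 2.9, 0, 0, 0, 0, 1], [-2.1, 3.0, 0, 0, 0, 0, 1], [-1.9, 3.2, 0, 0, 0, 0, 1], [-1.7, 3.3, 0, 0, 0, 0, 1], [-1.4, 3.4, 0, 0, 0, 0, 1], [-1.2, 3.5, 0, 0, 0, 0, 1], [-1.0, 3.6, 0, 0, 0, 0, 1], [-0.7, 3.6, 0, 0, 0, 0, 1], [-0.5, 3.7, 0, 0, 0, 0, 1], [-0.2, 3.7, 0, 0, 0, 0, 1]]])

```text
clock: 9.62
ee_pos: [0.4697, 0.1999, 0.1482]
eef_rot: [-3.139, 0.099, -0.005]
contact_force: [6.5, 1.3, 4.9]
width: 0.0169
gripper_force: 25.5
```

>>> drive_tool(steps=[[[0.0, 3.7, 0, 0, 0, 0, 1], [0.3, 3.7, 0, 0, 0, 0, 1], [0.5, 3.6, 0, 0, 0, 0, 1], [0.8, 3.6, 0, 0, 0, 0, 1], [1.0, 3.5, 0, 0, 0, 0, 1], [1.3, 3.5, 0, 0, 0, 0, 1], [1.5, 3.4, 0, 0, 0, 0, 1], [1.7, 3.3, 0, 0, 0, 0, 1], [1.9, 3.1, 0, 0, 0, 0, 1], [2.2, 3.0, 0, 0, 0, 0, 1], [2.4, 2.8, 0, 0, 0, 0, 1], [2.5, 2.7, 0, 0, 0, 0, 1]]])

```text
clock: 10.62
ee_pos: [0.4844, 0.16, 0.1482]
eef_rot: [-3.137, 0.1, -0.008]
contact_force: [11.0, 11.8, -1.2]
width: 0.017
gripper_force: 25.2
```

```bash
cat > chk.py <<'E'
from h import *
import sys
s=arm.observe(); print(s["ee_pos"],s["contact_force"],s["width"])
a,W=cloud("wrist"); save(sys.argv[1],a); h=cv2.cvtColor(a,cv2.COLOR_RGB2HSV).astype(int); H,S,B=[h[...,i] for i in range(3)]
c=np.array([.5225,.1955]); rr=np.hypot(W[...,0]-c[0],W[...,1]-c[1])
g=(rr>.066)&(rr<.1)&(H>40)&(H<85)&(S>100)&(W[...,2]>.1); r=(rr<.082)&((H<8)|(H>172))&(S>120)&(W[...,2]>.105)
for m in (g,r):
    P=np.median(W[m],0) if m.any() else np.zeros(3); v=P[:2]-c; print(m.sum(),P.round(4),np.hypot(*v),np.degrees(np.arctan2(v[1],v[0])))
E
python3 chk.py w5
```

```text
[0.48443031 0.15995399 0.14824803] [10.97136417 11.81989173 -1.22433642] 0.017047719643360684
635 [0.5809 0.2486 0.114 ] 0.07888827161289473 42.2677246531247
665 [0.4998 0.2049 0.2033] 0.024585350751136135 157.47307788262847
```

View pics/w5.png

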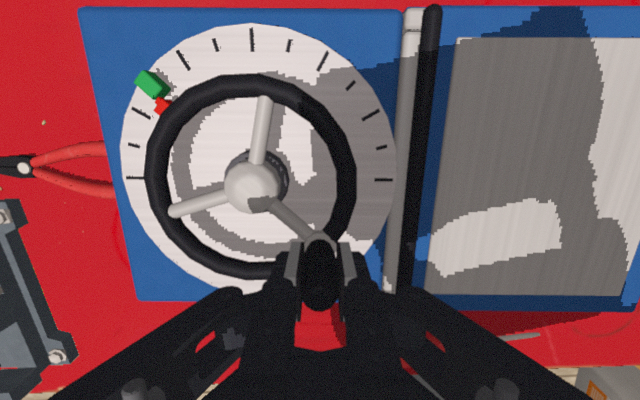

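Red pointer (162,105) sits by the green mark (150,83). My red mask caught pixels outside the wheel, so I'll tighten it and measure finely.

```bash
sed -i 's/r=(rr<.082)&/r=(rr>.055)\&(rr<.082)\&(W[...,2]<.13)\&/' chk.py
cat >> chk.py <<'E'
rim=(B<70)&(abs(W[...,2]-.128)<.006)&(rr<.065)&(rr>.045); p=W[rim]
from scipy.optimize import least_squares
f=least_squares(lambda c:np.hypot(p[:,0]-c[0],p[:,1]-c[1])-c[2],[.522,.195,.055],loss="soft_l1",f_scale=.003).x; print("rim",len(p),f)
A=[]
for m in (g,r):
    v=np.median(W[m],0)[:2]-f[:2]; A.append(np.arctan2(v[1],v[0])); print(np.hypot(*v),np.degrees(A[-1]))
print("tip err mm",(A[1]-A[0])*72)
E
python3 chk.py w6
```

```text
[0.4848305  0.15962807 0.14826628] [11.20392466  9.89514236 -1.7702114 ] 0.017215536800121313
648 [0.5808 0.2485 0.1139] 0.07880512132933612 42.292620103826465
200 [0.569  0.2422 0.1213] 0.06590660214550403 45.12838676981291
rim 10708 [0.52228696 0.19624679 0.05427083]
0.07846326942298285 41.78454558023467
0.06553117165997033 44.53571033739894
tip err mm 3.457215595968967
```

>>> drive_tool(steps=[[[-0.4, -1.5, 0, 0, 0, 0, 1], [-0.4, -1.4, 0, 0, 0, 0, 1], [0, 0, 0, 0, 0, 0, 1], [0, 0, 0, 0, 0, 0, 1], [0, 0, 0, 0, 0, 0, 1]]])

```text
clock: 11.13
ee_pos: [0.4826, 0.1624, 0.1482]
eef_rot: [-3.139, 0.099, -0.005]
contact_force: [3.6, 3.9, 5.5]
width: 0.0171
gripper_force: 25.7
```

```bash
python3 chk.py w7
```

```text
[0.48256392 0.16243829 0.14815715] [3.56947655 3.92206339 5.47255415] 0.017145298224051135
605 [0.5812 0.249  0.114 ] 0.07938994644333225 42.35369111777645
213 [0.5719 0.2394 0.1212] 0.06605443238669502 41.62353313720022
rim 10948 [0.52228025 0.19633227 0.05423622]
0.07899532610385895 41.80020564418356
0.0656703751228015 40.95336249709184
tip err mm -1.0641744838584897
```

Within about 1 mm. I'll release, rise and check.

>>> drive_tool(steps=[[[0, 0, 0, 0, 0, 0, -1], [0, 0, 0, 0, 0, 0, -1], [0, 0, 0, 0, 0, 0, -1], [0, 0, 0, 0, 0, 0, -1], [0, 0, 0, 0, 0, 0, -1], [0, 0, -12, 0, 0, 0, -1], [0, 0, -20, 0, 0, 0, -1], [0, 0, -25, 0, 0, 0, -1], [0, 0, -30, 0, 0, 0, -1], [0, 0, -30, 0, 0, 0, -1], [0, 0, -15, 0, 0, 0, -1], [0, 0, 0, 0, 0, 0, -1]]])

```text
clock: 12.18
ee_pos: [0.4825, 0.1621, 0.2827]
eef_rot: [-3.139, 0.099, -0.008]
contact_force: [1.0, 0.6, -0.1]
width: 0.0851
gripper_force: 0.0
```

```bash
python3 chk.py w8
```

```text
[0.4825079  0.16213765 0.28268851] [ 0.95947803  0.6298845  -0.07694744] 0.08512380658892407
155 [0.581  0.2493 0.1143] 0.07953377584398187 42.604015842889
71 [0.5713 0.2391 0.1215] 0.06547353990943883 41.76981781474432
rim 3312 [0.52202974 0.19641472 0.05473425]
0.07926691885629683 41.887241285840545
0.0652225434100197 40.89528890992833
tip err mm -1.2465241187507052
```

View pics/w8.png

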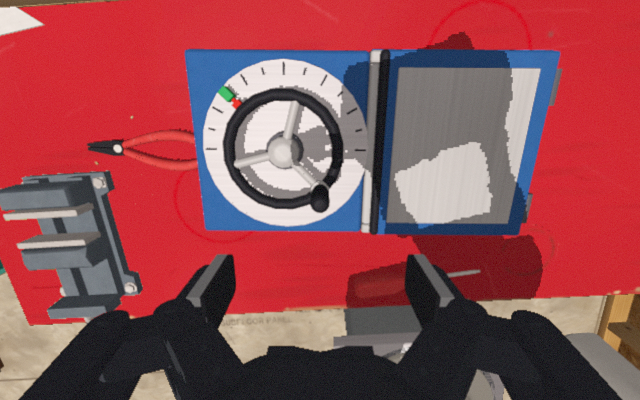

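The red pointer (236,104) is in line with the green mark (227,94), the lid is shut, and the gripper is clear of everything.

```bash
python3 -c "
from h import *
print(job_done())"
```

```text
the job is handed in; nothing more can be done
None
```

I turned the wheel until the pointer was about 1 mm from the green mark by the wrist camera, shut the lid and backed the arm clear; the job was handed in at about 12 s, and no verdict came back.

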